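# Jack up the leak tester's edge and hold it

### The arm

A 6-joint arm with a two-finger parallel gripper is mounted at the origin on the work surface. World frame = base frame: x ahead of the robot, y to its left, z up, the work surface at z = 0. Lengths are in mm, angles in rad, forces in N, time in s.
With the tool pointing down it reaches from about 400 to 925 mm from the base axis. Payload 12.5 kg.
Tool frame: the origin (TCP) lies midway between the tips of the shut fingers; the grasp point (between the pads) lies 19 mm behind it; z points along the fingers, y is the line along which they close (so a half turn about z gives the same grasp; the last joint's range is limited). The gripper opens to 95 mm and grips with 3 to 60 N. Pads are 20 mm wide; open, the fingers measure 119 mm over their backs; the gripper's body (75 mm by 180 mm) begins 59 mm behind the grasp point.
Start: joints at [1.102, 0.491, 1.559, -0, 1.092, -0.106], TCP at [221.793, 584.341, 214.661] pointing down, gripper open.
Joint ranges: [-3.1, 3.1], [-0.84, 2.19], [0.05, 2.79], [-1.13, 4.28], [0.06, 2.93], [-2.69, 2.69]. Speed limits (rad/s): [2.22, 2.22, 2.79, 3.14, 3.14, 3.14].

### API

Orientations are given as [roll, pitch, yaw] about the fixed x, y, z axes, in that order (R = Rz(yaw) Ry(pitch) Rx(roll)).
In Python, from cell import env gives the robot as it stands.
- The arm moves only by the tool arm_command, never from a script. Its argument "targets" is a list of rows, each a list of 5 numbers: the shift along the tool's x, y, z in mm, then the turn about the tool's z in degrees, then the opening, from 0 (shut) to 1 (fully open). In form: [[tx, ty, tz, roll, fingers], ...]. A call has 1 to 5 rows; each row is the pose to reach, as a shift and turn from the pose commanded when the call began, along the tool's axes at that moment; what a row does not reach only later rows make up. A row lasts 1/10 s, in which the tool goes at most 50 mm and 8.59 degrees, less where a joint would pass 70% of its speed; a pose out of reach is approached as far as the arm can. A call with a gripper value outside its range is refused whole. The fingers move at their own pace and stop on an object; the grip force is fixed at half the most. Time passes only in rows, so rows that repeat a pose let the fingers close. It gives the time, the measured TCP pose, the force, the opening and the grip force at its end, in the units of the state.
- env.state(): the state, without advancing time (a new reading comes with each control period).
- env.read_camera(name): name is "scene" or "top" or "wrist"; returns a dict with "frame" (384x512x3 uint8, red, green, blue), "vertical_fov" (degrees; the focal length in pixels is half the picture's height over the tangent of half this angle, whatever the lens; pixels are square), "cx", "cy" (the principal point, pixels), "world_from_camera" (4x4, takes a point from camera to world coordinates); the wrist camera has in their place "hand_eye" (4x4, takes a point from camera to tool coordinates, whose origin is the TCP and whose axes are the flange's). Camera axes: x right, y down, z forward; pixel columns grow to the right and rows downward; lengths in mm; the calibration is good to about 2 mm. A picture is of the moment at which its call begins: read the wrist's pose just before it. There is no depth.
- env.job_done(): hands the job in; it is judged then, once.
The state is a dict: "t": time; "joints": joint angles; "qvel": joint speeds; "tau": joint torques, N m; "eef_pos": TCP position; "tcp_rot": TCP orientation; "ft_force": force on the tool from outside, world axes, zero at the start; "moment": the same for the moment, N m; "opening": opening from 0.0 (shut) to 1.0 (fully open); "grip_force": force on a finger pad.
Only numpy, scipy, OpenCV 4.12 (cv2) and the standard library are available. Lean on these libraries where they do the work, as an engineer would, in place of code of your own. Each camera call takes 0.05 s, during which the arm holds its last target. There are 200 camera calls.

### The job

Jack up the edge of the white leak tester. First press the red valve cap on the blue lever jack fully home, then stand the jack on the bench with its saddle centred under the lug with the yellow dot. Pump the handle once all the way down, let it come all the way up again, then press it fully down and finish while still holding it down with the fingers so that the tester's edge stays raised on the jack; do not hold the tester itself, and leave the other things where they are.

Things in the scene. Friction and masses are not known exactly. Their poses are not given: they have to be found in the camera images.
- jack: loose blue lever jack, 0.9 kg. Origin on its underside, z up, x from handle end to saddle end. Base plate 270 x 70 x 8 mm, x = -165 to +105. Carrying block (red cap on top) centred at x = -3: 44 long, 26 wide in y (grip across this), up to z = 72. Saddle column at x = +75, 36 across. Handle pivot at x = -35, z = 52. Set in place, its x lies along tester's y, the plate passing under the tester
- saddle_top (a point): centre of the top of the jack's dark steel saddle, a disc 30 mm across, at jack x = +75 mm, y = 0; 60 mm above the bench when down, 12 mm below the lugs; it rises straight up 47 mm per radian of the handle, 26 mm in all
- cap_top (a point): centre of the top of the red valve cap on the carrying block at jack x = 0: 22 mm across, top 90 mm above the jack's underside when out, 82 mm when home
- jack_cap (a joint): travel of the red valve cap, m: 0 out (open), 0.008 pressed fully home (closed). It slides straight down against about 5 N of detent friction and stays where it is left. Close it before the handle is pumped
- paddle (a point): centre of the top face of the black rubber paddle at the handle's end (42 x 26 x 12 mm), 125 mm along the handle's axis from the pivot and 6 mm above it. Its frame is parallel to the jack's with the handle up and turns with it. The base plate lies below, so pressing does not tip the jack
- jack_handle (a joint): pump handle angle, rad: 0 up (sloping 0.42 above level towards the jack's -x), 0.55 fully down at its stop (0.13 below level). Spring and load raise it when let go; at the paddle it takes about 4 N unloaded, up to 14 N with the tester on the saddle. One stroke lifts fully; there is no ratchet, the load sinks with the handle
- tester: white leak tester 280 x 280 mm, 120 high, clear drum on top to 290. Origin on the bench below the yellow dot; y points in towards the machine: front wall at y = +28, x = -170 to +110. Two steel lugs 60 x 56 x 12 stick out of it to -y at x = 0 (yellow dot) and x = -120 (plain, not to be used), underside 72 mm up. Case 34 mm off the bench. It cannot slide; it tips about its rear feet 290 mm behind
- lift_mark (a point): the yellow dot, 26 mm across: centre of the marked lug's top face, 84 mm above the bench at rest
- tester_tilt (a joint): tip of the tester about its rear feet, rad: 0 standing; grows as the lug side rises (0.045 is about 13 mm at the lug)
- jar: white-capped sample jar, 56 mm across, 75 mm tall; a bystander, origin under its centre
- can: green-labelled can, 60 mm across, 95 mm tall; a bystander, origin under its centre
- tape_roll: orange tape roll lying flat, 84 mm across, 25 mm tall; a bystander, origin under its centre
- screwdriver: screwdriver lying on the bench; a bystander, origin under its centre
- wrench: steel wrench lying on the bench; a bystander, origin under its centre

How it is judged:
By the outcome, as a careful person would: the job done as asked, in the order asked, and still so for the second after the job is handed in, while the arm keeps its last pose, push and grip.
It also fails if it takes over 69 s, if anything falls off the work surface, if the arm or the gripper's body presses on something with over 40 N, if the wrist force passes 120 N, or if a joint passes its speed limit or range.

## Working session

There is one attempt and no reset: what is moved stays moved. The work goes in short steps, Python scripts to look and compute and a tool call to move; the robot and the scene stay as the last step left them, time stands still between calls to the robot, and variables do not carry over. Pictures are saved under pics/ and viewed, at most 12 in all, crops included, and the job is handed in when it is done.

Besides the shell and the picture viewer there is one more tool, called after "Request:" by a JSON object that holds its "name" and its "arguments". arm_command: Moves the arm, as the interface text tells. Its arguments: {"type":"object","properties":{"targets":{"type":"array","items":{"type":"array","items":{"type":"number"}}}},"required":["targets"]}

```bash
mkdir -p pics; ls
cat > h.py <<'E'
import numpy as np, cv2
from cell import env
from scipy.spatial.transform import Rotation as R
def tool():
    s=env.state(); T=np.eye(4); T[:3,:3]=R.from_euler('xyz',s['tcp_rot']).as_matrix(); T[:3,3]=s['eef_pos']; return T
def cam(n):
    T=tool(); c=env.read_camera(n)
    c['W']=T@np.array(c['hand_eye']) if n=='wrist' else np.array(c['world_from_camera'])
    c['f']=192/np.tan(np.radians(c['vertical_fov'])/2); return c
def save(c,p): cv2.imwrite(p,c['frame'][:,:,::-1])
def ray(c,u,v):
    d=c['W'][:3,:3]@np.array([(u-c['cx'])/c['f'],(v-c['cy'])/c['f'],1]); return c['W'][:3,3],d
def onz(c,u,v,z):
    o,d=ray(c,u,v); return o+d*(z-o[2])/d[2]
def proj(c,p):
    q=np.linalg.inv(c['W'])@np.append(p,1); return c['f']*q[:2]/q[2]+[c['cx'],c['cy']]
def two(c1,p1,c2,p2):
    o1,d1=ray(c1,*p1);o2,d2=ray(c2,*p2)
    a=np.linalg.lstsq(np.c_[d1,-d2],o2-o1,rcond=None)[0]
    x1=o1+a[0]*d1;x2=o2+a[1]*d2; return (x1+x2)/2,np.linalg.norm(x1-x2)
def blobs(c,lo,hi,amin=15):
    h=cv2.cvtColor(c['frame'],cv2.COLOR_RGB2HSV); m=cv2.inRange(h,np.array(lo),np.array(hi))
    n,l,st,ce=cv2.connectedComponentsWithStats(m)
    return [(st[i,4],ce[i].round(1).tolist(),st[i,:4].tolist()) for i in range(1,n) if st[i,4]>=amin]
E
python3 - <<'E'
from h import *
print(env.state())
C={n:cam(n) for n in('scene','top','wrist')}
cv2.imwrite('pics/a.png',cv2.resize(np.vstack([np.hstack([C['scene']['frame'],C['top']['frame']])]),(800,300))[:,:,::-1])
for n,c in C.items():
    save(c,f'pics/{n}.png')
    print(n,c['W'].round(3).tolist(),c['f'],c['cx'],c['cy'])
    print(' yel',blobs(c,(22,120,120),(35,255,255)));print(' red',blobs(c,(0,150,80),(6,255,255)),blobs(c,(174,150,80),(180,255,255)));print(' blue',blobs(c,(100,120,50),(125,255,255),60))
E
```

```text
pics
{'t': 0.0, 'joints': array([ 1.10240839e+00,  4.91558954e-01,  1.55944187e+00, -6.98346382e-06,
        1.09170159e+00, -1.05559176e-01]), 'qvel': array([ 1.16743973e-04,  1.76194611e-04, -8.28773782e-05, -1.56820564e-03,
        4.15458454e-04, -1.39802039e-03]), 'tau': array([ 5.82492830e-04, -6.12650156e+01, -2.58174849e+01,  6.92961831e-02,
        4.82917624e-02, -1.29419232e-04]), 'eef_pos': array([221.67228216, 584.11072529, 214.06473505]), 'tcp_rot': array([-3.14048842e+00, -1.10769046e-04,  2.77876705e+00]), 'ft_force': array([ 0.25807553,  0.29532527, -0.30401167]), 'moment': array([-0.01500804, -0.05005369, -0.01777756]), 'grip_force': 0.0, 'opening': 1.0066367548232482}
scene [[0.834, 0.457, -0.309, 937.086], [0.552, -0.692, 0.466, -440.435], [-0.001, -0.559, -0.829, 964.882], [0.0, 0.0, 0.0, 1.0]] 419.49455406982787 258.5238281775227 185.86991064856514
 yel [(np.int32(119), [241.1, 143.9], [205, 121, 73, 47]), (np.int32(57), [242.0, 160.6], [238, 157, 9, 8])]
 red [(np.int32(16), [269.3, 144.1], [267, 142, 5, 5]), (np.int32(275), [322.9, 210.3], [311, 197, 25, 27]),
[... 243 characters left out ...]
21, -0.092, -0.996, 1203.558], [0.0, 0.0, 0.0, 1.0]] 392.92989616412297 258.30986640792366 185.72032139765565
 yel [(np.int32(40), [231.0, 205.5], [228, 202, 7, 8])]
 red [(np.int32(184), [223.6, 129.0], [210, 125, 28, 9]), (np.int32(32), [488.1, 154.5], [485, 152, 7, 6]), (np.int32(21), [340.0, 197.0], [338, 195, 5, 5])] [(np.int32(16), [340.4, 197.2], [337, 194, 7, 7])]
 blue [(np.int32(1287), [264.9, 76.6], [241, 60, 45, 34]), (np.int32(1272), [342.7, 198.7], [301, 186, 87, 26])]
wrist [[0.355, 0.899, 0.255, 149.619], [0.935, -0.341, -0.099, 610.108], [-0.002, 0.274, -0.962, 384.201], [0.0, 0.0, 0.0, 1.0]] 345.7854313468133 252.45135416663888 191.24603614971716
 yel []
 red [] []
 blue []
```

View pics/scene.png

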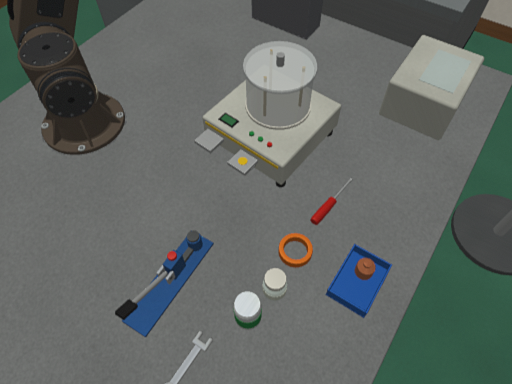

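View pics/top.png

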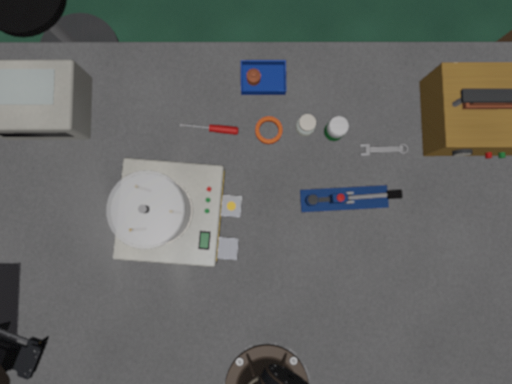

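The scene view shows the jack with its cap at (171,255), the dotted lug at (242,161) and the plain lug at (209,140). The top view shows the cap at (340,197), the dot at (231,205) and the jack's saddle end towards the tester. I'll measure next.

Run:
```python
from h import *
T=cam('top');S=cam('scene')
dot=two(T,(231,205.5),S,(242,160.6));print('dot',dot,onz(T,231,205.5,84),onz(S,242,160.6,84))
print('cap',two(T,(340.2,197.1),S,(171.2,255.3)),onz(T,340.2,197.1,88),onz(S,171.2,255.3,88))
for n,c in(('top',T),('scene',S)):
    h=cv2.cvtColor(c['frame'],cv2.COLOR_RGB2HSV);m=cv2.inRange(h,np.array((100,120,50)),np.array((125,255,255)))
    for k in cv2.findContours(m,0,2)[0]:
        if cv2.contourArea(k)>400:
            p=np.array([onz(c,*q,8)[:2] for q in k[:,0,:]],np.float32)
            r=cv2.minAreaRect(p);b=cv2.boxPoints(r);print(n,r,b.round().tolist())
# lugs: grey patches in top
g=T['frame'][185:265,205:250];cv2.imwrite('pics/lug.png',cv2.resize(np.hstack([g,T['frame'][160:240,300:410]]),None,fx=5,fy=5,interpolation=0)[:,:,::-1])
```

```text
dot (array([530.45520426,  94.87789889,  89.20496572]), np.float64(1.424330457620613)) [531.20451326  95.60437313  84.        ] [527.52801164  97.55363278  84.        ]
cap (array([ 551.53019526, -215.89157044,   91.87285037]), np.float64(1.504391798830718)) [ 552.28116803 -216.23118577   88.        ] [ 549.25678998 -215.40994665   88.        ]
top ((553.543212890625, -246.11322021484375), (64.69266510009766, 265.4027099609375), 2.610373020172119) [[515.0, -115.0], [527.0, -380.0], [592.0, -377.0], [580.0, -112.0]]
top ((938.38427734375, -2.7323532104492188), (138.93081665039062, 106.8395767211914), 89.85284423828125) [[885.0, -72.0], [992.0, -72.0], [992.0, 67.0], [885.0, 67.0]]
scene ((928.127685546875, 6.05487060546875), (155.85177612304688, 101.9842300415039), 89.94125366210938) [[877.0, -72.0], [979.0, -72.0], [979.0, 84.0], [877.0, 84.0]]
scene ((548.6148071289062, -244.42945861816406), (74.70116424560547, 269.28240966796875), 2.6684930324554443) [[505.0, -112.0], [518.0, -381.0], [592.0, -377.0], [580.0, -108.0]]
```

View pics/lug.png

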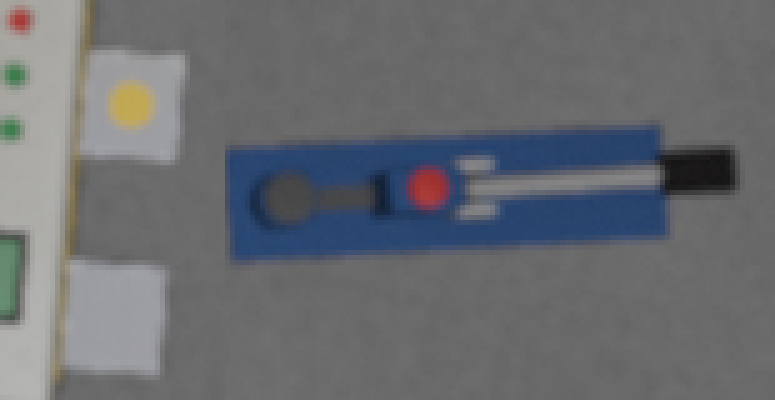

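The crop shows the dotted lug, the plain lug and the jack. The jack lies about 7° off the tester's y, with its saddle already facing the tester. I'll raise the arm to clear the drum and travel over.

Request:
{"name": "arm_command", "arguments": {"targets": [[0,0,-50,0,1],[0,0,-100,0,1],[0,0,-140,0,1],[-25,-22,-140,0,1],[-62,-55,-140,0,1]]}}

```text
t: 0.75
eef_pos: [259.9, 511.2, 355.2]
tcp_rot: [3.14, 0.0, 2.781]
ft_force: [1.2, 0.5, -0.5]
opening: 1.001
grip_force: 0.0
```

Request:
{"name": "arm_command", "arguments": {"targets": [[-36,-32,0,0,0.5],[-72,-64,0,0,0],[-108,-96,0,0,0],[-144,-128,0,0,0],[-180,-160,0,0,0]]}}

```text
t: 1.25
eef_pos: [372.1, 295.6, 354.8]
tcp_rot: [3.141, 0.0, 2.779]
ft_force: [0.9, 1.0, -0.7]
opening: 0.634
grip_force: 0.0
```

Request:
{"name": "arm_command", "arguments": {"targets": [[-36,-32,0,8,0],[-72,-64,0,16,0],[-108,-96,0,24,0],[-144,-128,0,32,0],[-180,-160,0,40,0]]}}

```text
t: 1.75
eef_pos: [483.7, 82.0, 354.8]
tcp_rot: [3.141, 0.0, 2.075]
ft_force: [0.0, 1.0, 0.3]
opening: 0.211
grip_force: 0.0
```

```bash
cat >> h.py <<'E'
def go(x,y,z,yaw):
    s=env.state(); T=tool(); d=T[:3,:3].T@(np.array([x,y,z])-T[:3,3])
    r=(np.degrees(s['tcp_rot'][2])-yaw+180)%360-180
    print('pos',T[:3,3].round(1),'yaw',np.degrees(s['tcp_rot'][2]).round(2),'-> shift',d.round(1),'roll',round(r,2),'F',s['ft_force'].round(1),'t',round(s['t'],2))
E
python3 -c "
from h import *
go(530,-30,345,92.6)"
```

```text
pos [483.7  82.  354.8] yaw 118.88 -> shift [-120.4  -13.6    9.8] roll 26.28 F [0.  1.  0.3] t 1.75
```

Request:
{"name": "arm_command", "arguments": {"targets": [[-40,-4,3,8,0],[-80,-9,6,16,0],[-120,-14,10,24,0],[-120,-14,10,26,0],[-120,-14,10,26,0]]}}

```text
t: 2.25
eef_pos: [529.7, -28.5, 344.2]
tcp_rot: [-3.141, -0.0, 1.625]
ft_force: [0.3, 0.3, -0.5]
opening: 0.005
grip_force: 0.0
```

Run:
```python
from h import *
c=cam('wrist');save(c,'pics/w1.png');print(c['W'].round(2).tolist())
import pickle;pickle.dump(c,open('w1.pkl','wb'))
b=blobs(c,(20,100,100),(35,255,255));print(b)
for x in b:print(onz(c,*x[1],84))
go(551,-216,130,92.6)
```

```text
[[1.0, 0.05, 0.01, 525.43], [0.05, -0.96, -0.27, 46.74], [-0.0, 0.27, -0.96, 514.23], [0.0, 0.0, 0.0, 1.0]]
[(np.int32(495), [240.7, 16.3], [127, 0, 223, 35]), (np.int32(400), [258.6, 49.0], [248, 38, 22, 23]), (np.int32(106), [257.5, 284.2], [256, 269, 4, 31]), (np.int32(192), [247.2, 299.6], [246, 270, 4, 59]), (np.int32(26), [146.8, 313.7], [146, 304, 3, 20]), (np.int32(25), [358.1, 313.2], [357, 305, 3, 18]), (np.int32(74), [257.6, 318.2], [256, 308, 4, 21]), (np.int32(1471), [231.5, 348.3], [14, 343, 345, 9])]
[507.54000471 129.19018602  84.        ]
[529.77855765  95.92398702  84.        ]
[ 546.28998606 -210.2608038    84.        ]
[ 533.11160296 -235.63313898   84.        ]
[ 390.03887544 -266.58446211   84.        ]
[ 693.43143086 -249.28376346   84.        ]
[ 549.64064829 -265.44704618   84.        ]
[ 513.93988635 -319.37169067   84.        ]
pos [529.5 -27.8 344.4] yaw 93.24 -> shift [-189.2   11.   214.4] roll 0.64 F [-1.2 -0.   1. ] t 2.3
```

View pics/w1.png

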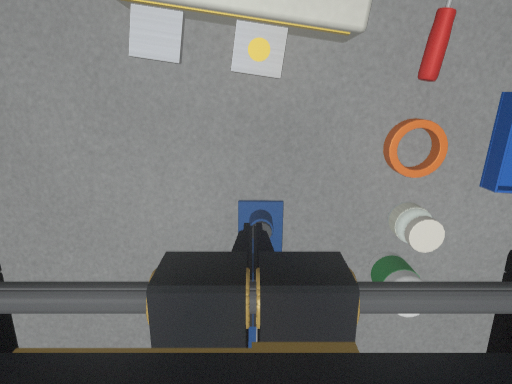

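The wrist view shows the dot at (259,49), the plain lug at (156,33) and the jack's plate end at y≈201. The gripper hides the cap. I'll refine the tester yaw.

Run:
```python
from h import *
import pickle;c=pickle.load(open('w1.pkl','rb'))
h=cv2.cvtColor(c['frame'],cv2.COLOR_RGB2HSV)
m=cv2.inRange(h,np.array((0,0,140)),np.array((180,45,255)))|cv2.inRange(h,np.array((20,60,100)),np.array((35,255,255)))
m[:, :120]=0; m[:,300:]=0; m[90:]=0
edge=[]
for r in((135,178),(237,280)):
    for u in range(*r,2):
        v=np.flatnonzero(m[:,u]).max(); edge.append(onz(c,u,v+.5,84)[:2])
e=np.array(edge);p=np.polyfit(e[:,0],e[:,1],1);print('tester yaw',np.degrees(np.arctan(p[0])),'resid',np.abs(e[:,1]-np.polyval(p,e[:,0])).max())
D=np.array([529.8,95.9]);n=np.array([-p[0],1])/np.hypot(p[0],1)
print('dot to edge',(D[1]-np.polyval(p,D[0]))*n[1])
m=cv2.inRange(h,np.array((100,120,40)),np.array((125,255,255)));m[:195]=0;m[250:]=0;m[:,230:][:,70:]=0
for s in(0,-1):
    q=np.array([onz(c,np.flatnonzero(m[v])[s]+(0 if s==0 else 1),v+.5,8)[:2] for v in range(206,246)])
    k=np.polyfit(q[:,1],q[:,0],1);print('plate side',k,'yaw',90-np.degrees(np.arctan(k[0])),np.polyval(k,-140))
```

```text
tester yaw 3.190401763692147 resid 3.187602062030713
dot to edge 44.68748608985778
plate side [ -1.15450026 356.55175524] yaw 139.10168697240954 518.181791701201
plate side [-4.88202402e-02  5.75447332e+02] yaw 92.7949745985845 582.2821656067416
```

Run:
```python
from h import *
import pickle;c=pickle.load(open('w1.pkl','rb'))
g=cv2.GaussianBlur(c['frame'],(3,3),0).astype(float).mean(2)
e=[]
for r in((137,174),(240,277)):
    for u in range(*r,2):
        v=45+r[0]//12+0
        seg=g[50:90,u]; v=50+np.argmin(np.diff(seg))+.5+.5; e.append([*onz(c,u+.5,v,84)[:2],u,v])
e=np.array(e);p=np.polyfit(e[:,0],e[:,1],1);res=e[:,1]-np.polyval(p,e[:,0])
print(e[::6].round(1).tolist(),'yaw',np.degrees(np.arctan(p[0])),abs(res).max())
D=np.array([529.8,95.9]);print('dot to edge',(D[1]-np.polyval(p,D[0]))*np.cos(np.arctan(p[0])))
for i in(0,1):
    q=e[i*19:(i+1)*19];print(np.degrees(np.arctan(np.polyfit(q[:,0],q[:,1],1)[0])))
```

```text
[[389.4, 79.6, 137.0, 57.0], [403.3, 78.2, 149.0, 59.0], [417.3, 76.8, 161.0, 61.0], [431.2, 76.4, 173.0, 62.0], [521.9, 68.0, 250.0, 74.0], [536.1, 66.5, 262.0, 76.0], [550.4, 66.2, 274.0, 77.0]] yaw -4.982470898912898 0.5145506380048346
dot to edge 28.318220549886284
-4.8108660712100075
-5.002753740269768
```

Request:
{"name": "arm_command", "arguments": {"targets": [[-40,3,40,0.5,0],[-80,6,80,0.5,0],[-120,8,120,0.5,0],[-155,10,160,0.5,0],[-187,11,190,0.5,0]]}}

```text
t: 2.8
eef_pos: [550.0, -201.9, 165.5]
tcp_rot: [3.141, 0.0, 1.621]
ft_force: [0.6, 0.6, 0.4]
opening: 0.006
grip_force: 0.0
```

Run:
```python
from h import *
go(551,-216,92,92.7)
T=cam('top');S=cam('scene');c=cam('wrist');save(c,'pics/w2.png')
for k in(T,S,c):print(blobs(k,(0,140,80),(6,255,255)))
```

```text
pos [ 550.  -201.9  165.5] yaw 92.9 -> shift [-14.1   0.2  73.5] roll 0.2 F [0.6 0.6 0.4] t 2.8
[(np.int32(189), [223.6, 128.9], [210, 125, 28, 9]), (np.int32(34), [488.3, 154.6], [485, 152, 7, 6])]
[(np.int32(19), [269.1, 144.2], [267, 142, 5, 5]), (np.int32(277), [322.8, 210.4], [311, 197, 25, 28]), (np.int32(58), [171.2, 255.2], [167, 251, 9, 9])]
[(np.int32(227), [251.9, 213.9], [242, 205, 25, 20])]
```

View pics/w2.png

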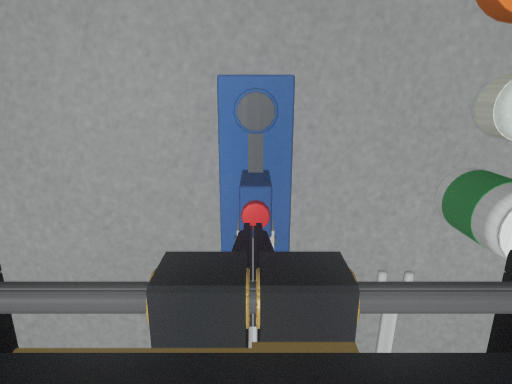

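The wrist view shows the red cap at (255,214), the saddle disc at (256,111) and the plate sides at x≈219 and 293.

Run:
```python
from h import *
c=cam('wrist');import pickle;pickle.dump(c,open('w2.pkl','wb'))
h=cv2.cvtColor(c['frame'],cv2.COLOR_RGB2HSV)
g=c['frame'].astype(float)
m=cv2.inRange(h,np.array((100,100,40)),np.array((125,255,255)))
K=[]
for s in(0,-1):
    q=np.array([onz(c,np.flatnonzero(m[v,150:350])[s]+150+(0 if s==0 else 1),v+.5,8)[:2] for v in range(80,240,4)])
    k=np.polyfit(q[:,1],q[:,0],1);K.append(k);print('side yaw',90-np.degrees(np.arctan(k[0])),np.polyval(k,-216),np.abs(q[:,0]-np.polyval(k,q[:,1])).max())
q=np.array([onz(c,u+.5,np.flatnonzero(m[:,u])[0],8)[:2] for u in range(225,290,3)]);print('end y',q[:,1].mean(),'yaw',90+np.degrees(np.arctan(np.polyfit(q[:,0],q[:,1],1)[0])))
r=cv2.inRange(h,np.array((0,140,60)),np.array((8,255,255)))|cv2.inRange(h,np.array((172,140,60)),np.array((180,255,255)))
ys,xs=np.nonzero(r);print('red bbox',xs.min(),xs.max(),ys.min(),ys.max())
top=onz(c,(xs.min()+xs.max()+1)/2,ys.min(),90);print('cap far edge',top, 'centre',top-[0,11,0])
print('saddle',onz(c,256,111,60),'tcp px',proj(c,tool()[:3,3]))
for s,e in(('cap',(551,-216,90)),):print(proj(c,e))
```

```text
side yaw 92.54555729625697 516.6666053858174 0.5606618012643594
side yaw 92.62697564995503 585.7387817411568 0.4825094048534311
end y -112.67371414858412 yaw 92.71665621843518
red bbox 241 268 201 229
cap far edge [ 550.75887936 -203.59400432   90.        ] centre [ 550.75887936 -214.59400432   90.        ]
saddle [ 548.51369376 -139.99896846   60.        ] tcp px [254.00911787 239.96314922]
[254.50266023 216.76647034]
```

Request:
{"name": "arm_command", "arguments": {"targets": [[-14,0,0,0.3,0],[-14,0,35,0.3,0],[-14,0,65,0.3,0],[-14,0,73,0.3,0],[-14,0,73,0.3,0]]}}

```text
t: 3.5
eef_pos: [550.8, -215.4, 93.9]
tcp_rot: [-3.141, -0.0, 1.614]
ft_force: [-0.1, -0.6, 0.6]
opening: 0.002
grip_force: 0.0
```

Request:
{"name": "arm_command", "arguments": {"targets": [[0,0,2,0,0],[0,0,4,0,0],[0,0,6,0,0],[0,0,8,0,0],[0,0,8,0,0]]}}

```text
t: 4.0
eef_pos: [551.2, -215.9, 86.0]
tcp_rot: [3.14, 0.001, 1.613]
ft_force: [1.8, 1.2, 4.5]
opening: 0.005
grip_force: 2.3
```

Request:
{"name": "arm_command", "arguments": {"targets": [[0,0,1,0,0],[0,0,2,0,0],[0,0,3,0,0],[0,0,3,0,0]]}}

```text
t: 4.4
eef_pos: [551.0, -215.9, 82.6]
tcp_rot: [3.141, 0.0, 1.613]
ft_force: [3.4, -1.0, 4.8]
opening: 0.003
grip_force: 2.2
```

Request:
{"name": "arm_command", "arguments": {"targets": [[0,0,1,0,0],[0,0,2,0,0],[0,0,2,0,0]]}}

```text
t: 4.7
eef_pos: [551.0, -215.9, 82.1]
tcp_rot: [3.14, 0.001, 1.613]
ft_force: [0.4, 2.0, 21.3]
opening: 0.001
grip_force: 10.4
```

The cap is home: the force climbed to 21 N at 82 mm. Next is the grasp on the carrying block.

Request:
{"name": "arm_command", "arguments": {"targets": [[0,0,-30,0,0.7],[-3,0,-45,0,0.7],[-3,0,-45,0,0.7],[-3,0,-45,0,0.7],[-3,0,-45,0,0.7]]}}

```text
t: 5.2
eef_pos: [549.9, -218.3, 124.1]
tcp_rot: [-3.139, -0.001, 1.613]
ft_force: [-0.4, -0.1, -0.2]
opening: 0.369
grip_force: 0.0
```

Request:
{"name": "arm_command", "arguments": {"targets": [[0,0,0,0.1,0.7],[0,0,0,0.1,0.7],[0,0,40,0.1,0.7],[0,0,75,0.1,0.7],[0,0,91,0.1,0.7]]}}

```text
t: 5.7
eef_pos: [549.5, -218.0, 31.5]
tcp_rot: [-3.138, -0.002, 1.611]
ft_force: [-0.8, 0.6, 0.1]
opening: 0.692
grip_force: 0.0
```

Run:
```python
from h import *
go(551,-219,36,92.6)
c=cam('wrist');save(c,'pics/w3.png')
```

```text
pos [ 549.5 -218.    31.5] yaw 92.32 -> shift [-1.   1.5 -4.5] roll -0.28 F [-0.8  0.6  0.1] t 5.7
```

View pics/w3.png

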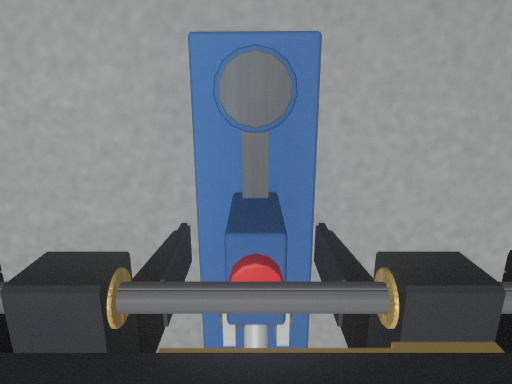

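The fingers straddle the block evenly, with the cap centred at (256,275). Closing now, then lifting a little.

Request:
{"name": "arm_command", "arguments": {"targets": [[0,1.5,0,-0.3,0.2],[0,1.5,0,-0.3,0],[0,1.5,0,-0.3,0],[0,1.5,0,-0.3,0],[0,1.5,0,-0.3,0]]}}

```text
t: 6.25
eef_pos: [552.4, -218.7, 35.2]
tcp_rot: [3.141, 0.0, 1.616]
ft_force: [0.2, 0.4, 0.2]
opening: 0.338
grip_force: 0.0
```

Request:
{"name": "arm_command", "arguments": {"targets": [[0,0,0,0,0],[0,0,0,0,0],[0,0,-3,0,0],[0,0,-6,0,0],[0,0,-6,0,0]]}}

```text
t: 6.75
eef_pos: [552.1, -218.5, 40.4]
tcp_rot: [-3.141, -0.0, 1.616]
ft_force: [0.4, 0.1, -8.8]
opening: 0.27
grip_force: 30.0
```

Run:
```python
from h import *
go(551,-219,36,92.6)
c=cam('wrist')
h=cv2.cvtColor(c['frame'],cv2.COLOR_RGB2HSV)
m=cv2.inRange(h,np.array((100,100,40)),np.array((125,255,255)))
T=tool()
# dark grey saddle circle
n,l,st,ce=cv2.connectedComponentsWithStats(cv2.inRange(h,np.array((0,0,20)),np.array((180,90,110)))[:180])
k=[(st[i,4],ce[i],st[i,:4]) for i in range(1,n) if 1500<st[i,4]<9000]
print(k)
# plate sides and end at current height
zl=6+8
for s in(0,-1):
    q=np.array([onz(c,np.flatnonzero(m[v,150:360])[s]+150+(0 if s==0 else 1),v+.5,zl)[:2] for v in range(45,200,4)])
    k=np.polyfit(q[:,1],q[:,0],1);print('side yaw',90-np.degrees(np.arctan(k[0])),np.polyval(k,-145))
q=np.array([onz(c,u+.5,np.flatnonzero(m[:,u])[0],zl)[:2] for u in range(200,310,3)]);print('end y',q[:,1].mean())
```

```text
pos [ 552.1 -218.5   40.4] yaw 92.61 -> shift [-0.4 -1.1  4.4] roll 0.01 F [ 0.4  0.1 -8.8] t 6.75
[]
side yaw 92.61438606773324 514.4905218849175
side yaw 92.5892520943568 583.288141594678
end y -112.14282378778901
```

The jack hangs on the gripper (8.8 N), about 5 mm up. I'll carry it towards the lug, turning about 7.6°.

Request:
{"name": "arm_command", "arguments": {"targets": [[8,-1,0,1,0],[24,-4,0,3,0],[44,-8,0,5,0],[64,-13,0,7,0],[84,-18,0,7.6,0]]}}

```text
t: 7.3
eef_pos: [529.8, -134.3, 40.3]
tcp_rot: [-3.141, -0.0, 1.482]
ft_force: [-0.5, -0.0, -8.8]
opening: 0.267
grip_force: 30.0
```

Request:
{"name": "arm_command", "arguments": {"targets": [[20,2,0,0,0],[40,4,0,0,0],[60,7,0,0,0],[75,10,0,0,0],[75,10,0,0,0]]}}

```text
t: 7.8
eef_pos: [547.1, -59.8, 40.4]
tcp_rot: [3.142, -0.0, 1.485]
ft_force: [-0.4, -0.5, -9.3]
opening: 0.274
grip_force: 30.0
```

```bash
cat > meas.py <<'E'
from h import *
go(523.3,19.3,40.4,85.0)
c=cam('wrist');save(c,'pics/w4.png')
h=cv2.cvtColor(c['frame'],cv2.COLOR_RGB2HSV)
for b in blobs(c,(20,100,100),(35,255,255),100):print('yel',b,onz(c,*b[1],84))
m=cv2.inRange(h,np.array((100,100,40)),np.array((125,255,255)))
for s in(0,-1):
    q=np.array([onz(c,np.flatnonzero(m[v,150:360])[s]+150+(0 if s==0 else 1),v+.5,13)[:2] for v in range(100,200,4)])
    k=np.polyfit(q[:,1],q[:,0],1);print('side yaw',90-np.degrees(np.arctan(k[0])),q[0],q[-1])
E
python3 meas.py
```

```text
pos [547.1 -59.8  40.4] yaw 85.1 -> shift [ 76.8 -30.5   0.1] roll 0.1 F [-0.4 -0.5 -9.3] t 7.8
yel (np.int32(342), [308.6, 299.5], [302, 269, 12, 60]) [569.81881746 -69.38642399  84.        ]
yel (np.int32(302), [195.5, 302.6], [192, 270, 12, 59]) [522.57308518 -66.80604806  84.        ]
yel (np.int32(1064), [355.9, 347.1], [290, 342, 125, 11]) [589.41729142 -94.87111774  84.        ]
yel (np.int32(550), [144.2, 350.0], [71, 348, 143, 5]) [497.13244022 -88.431699    84.        ]
side yaw 85.11118630468916 [518.86002906  14.21367711] [514.38161925 -40.99236253]
side yaw 85.0112531908865 [588.2355517    8.27559191] [583.3152704  -46.90758065]
```

View pics/w4.png

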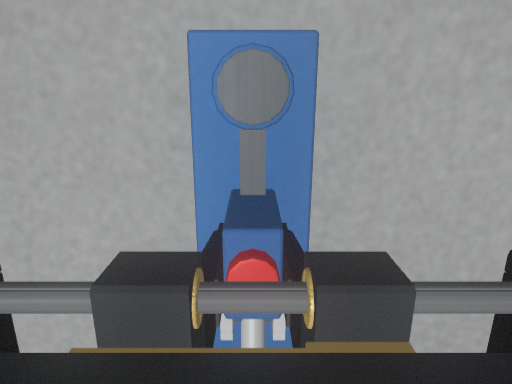

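The jack is held straight, with the saddle at (252,87) and nothing around it. I'll shift sideways into line first, then go in partway.

Request:
{"name": "arm_command", "arguments": {"targets": [[4,-12,0,0.1,0],[10,-24,0,0.1,0],[25,-30.5,0,0.1,0],[40,-30.5,0,0.1,0],[40,-30.5,0,0.1,0]]}}

```text
t: 8.35
eef_pos: [520.3, -17.3, 40.7]
tcp_rot: [3.141, -0.0, 1.483]
ft_force: [-0.1, -0.9, -9.4]
opening: 0.274
grip_force: 30.0
```

```bash
sed -i 's/w4/w5/' meas.py
cat >> meas.py <<'E'
g=cv2.cvtColor(c['frame'],cv2.COLOR_RGB2GRAY)
r=cv2.HoughCircles(cv2.GaussianBlur(g[30:150,190:320],(3,3),0),3,1.5,50,param1=100,param2=0.6,minRadius=30,maxRadius=45)
if r is not None:
  for x in r[0][:2]: print('circ',x+[190,30,0],onz(c,x[0]+190,x[1]+30,65.3))
for b in blobs(c,(20,100,100),(35,255,255),20):print('yel',b,onz(c,*b[1],84))
E
python3 meas.py
```

```text
pos [520.3 -17.3  40.7] yaw 84.99 -> shift [36.7 -0.2  0.3] roll -0.01 F [-0.1 -0.9 -9.4] t 8.35
yel (np.int32(527), [250.7, 4.9], [223, 0, 56, 14]) [528.73291588  85.69389972  84.        ]
yel (np.int32(337), [308.6, 299.7], [302, 269, 12, 60]) [543.03048553 -27.24490863  84.        ]
yel (np.int32(287), [195.2, 304.7], [192, 272, 11, 57]) [495.43061686 -25.44324116  84.        ]
yel (np.int32(1087), [355.2, 347.2], [282, 342, 133, 11]) [562.32941581 -52.77049161  84.        ]
yel (np.int32(656), [156.2, 350.1], [70, 348, 182, 5]) [475.38791728 -46.57889006  84.        ]
side yaw 85.07904928898894 [492.19884587  56.74118033] [487.60853746   1.47094157]
side yaw 84.9020521081333 [561.66196871  50.66087012] [556.62869082  -4.59856713]
circ [280.75        93.75        35.54999924] [538.28649362  56.43815408  65.3       ]
circ [229.75       102.75        42.45000076] [517.33957372  54.72570882  65.3       ]
yel (np.int32(527), [250.7, 4.9], [223, 0, 56, 14]) [528.73291588  85.69389972  84.        ]
yel (np.int32(337), [308.6, 299.7], [302, 269, 12, 60]) [543.03048553 -27.24490863  84.        ]
yel (np.int32(287), [195.2, 304.7], [192, 272, 11, 57]) [495.43061686 -25.44324116  84.        ]
yel (np.int32(1087), [355.2, 347.2], [282, 342, 133, 11]) [562.32941581 -52.77049161  84.        ]
yel (np.int32(656), [156.2, 350.1], [70, 348, 182, 5]) [475.38791728 -46.57889006  84.        ]
yel (np.int32(60), [265.1, 350.2], [252, 349, 27, 4]) [522.9350364  -50.85088045  84.        ]
```

View pics/w5.png

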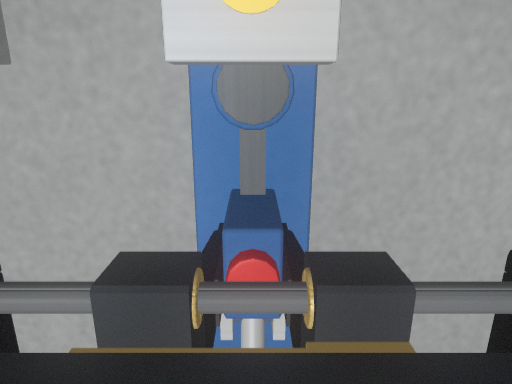

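Run:
```python
from h import *
c=cam('wrist')
g=c['frame'].astype(float).mean(2)
for v in(30,45,55):
    d=np.diff(cv2.GaussianBlur(g[v-2:v+3],(3,3),0).mean(0));print(v,140+np.argmax(d[140:190])+1,310+np.argmin(d[310:360])+1)
d=np.diff(g[40:75,175:185].mean(1)),np.diff(g[40:75,322:332].mean(1));print([(40+i+1,x[i].round()) for x in d for i in np.argsort(-abs(x))[:3]])
T=tool();Ti=np.linalg.inv(T)
f=lambda u,v,z:(Ti@np.append(onz(c,u,v,z),1))[:2].round(2)
print('lug edge mid in tool',f(252,60.5,84),f(252,45,84),'saddle',f(252.5,87,65.3),'dotpt',(Ti@[529.8,95.9,84,1])[:2])
w=np.array([f(165,60.5,84),f(338.5,60.5,84)]);print(w)
```

```text
30 162 338
45 164 337
55 164 336
[(np.int64(60), np.float64(-39.0)), (np.int64(63), np.float64(28.0)), (np.int64(59), np.float64(-25.0)), (np.int64(60), np.float64(-40.0)), (np.int64(59), np.float64(-21.0)), (np.int64(63), np.float64(20.0))]
lug edge mid in tool [86.61 -0.26] [91.56 -0.26] saddle [ 7.817e+01 -6.000e-02] dotpt [114.7647616   -0.70956516]
[[ 86.59 -30.18]
 [ 86.63  29.51]]
```

Request:
{"name": "arm_command", "arguments": {"targets": [[12,-0.3,0,0,0],[26,-0.3,0,0,0],[37,-0.3,0,0,0],[37,-0.3,0,0,0],[37,-0.3,2,0,0]]}}

```text
t: 8.95
eef_pos: [523.1, 18.2, 38.6]
tcp_rot: [3.141, -0.0, 1.483]
ft_force: [0.4, 0.2, -8.8]
opening: 0.277
grip_force: 30.0
```

Request:
{"name": "arm_command", "arguments": {"targets": [[0,0,1,0,0],[0,0,2,0,0],[0,0,3,0,0],[0,0,3,0,0]]}}

```text
t: 9.35
eef_pos: [523.0, 17.4, 35.5]
tcp_rot: [3.142, 0.0, 1.482]
ft_force: [-1.0, -1.1, -7.5]
opening: 0.272
grip_force: 30.0
```

Request:
{"name": "arm_command", "arguments": {"targets": [[0,0,0.5,0,0],[0,0,1,0,0],[0,0,1,0,0]]}}

```text
t: 9.65
eef_pos: [523.0, 17.6, 35.0]
tcp_rot: [3.141, 0.0, 1.482]
ft_force: [-2.3, -0.0, 3.5]
opening: 0.274
grip_force: 30.0
```

Run:
```python
from h import *
go(523.3,19.3,35,85)
c=cam('wrist');save(c,'pics/w6.png');go(523.3,19.3,35,85)
g=c['frame'].astype(float).mean(2)
d=[np.diff(cv2.GaussianBlur(c['frame'],(3,3),0).astype(float).mean(2)[80:190,a:a+8].mean(1)) for a in(170,325)]
print([(80+i+1,x[i].round()) for x in d for i in np.argsort(-abs(x))[:4]])
```

```text
pos [523.   17.6  35. ] yaw 84.92 -> shift [ 1.7  0.1 -0. ] roll -0.08 F [-2.3 -0.   3.5] t 9.65
pos [523.1  17.6  35. ] yaw 84.91 -> shift [ 1.7  0.1 -0. ] roll -0.09 F [-2.9 -0.5  4.6] t 9.7
[(np.int64(164), np.float64(-22.0)), (np.int64(165), np.float64(-17.0)), (np.int64(163), np.float64(-13.0)), (np.int64(162), np.float64(-4.0)), (np.int64(164), np.float64(-12.0)), (np.int64(163), np.float64(-9.0)), (np.int64(165), np.float64(-7.0)), (np.int64(162), np.float64(-3.0))]
```

View pics/w6.png

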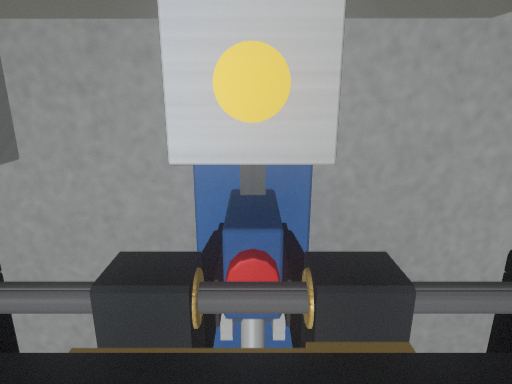

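The dot is at (252,82) and the lug's front edge at y≈162, square to the jack. Checking centring.

Run:
```python
from h import *
c=cam('wrist');Ti=np.linalg.inv(tool())
f=lambda u,v,z:(Ti@np.append(onz(c,u,v,z),1))[:2].round(2)
b=max(blobs(c,(20,100,100),(35,255,255),100)[0:1]);print(b,f(b[1][0]+.5,b[1][1]+.5,84))
for u in(169.,335.):print(f(u,161,84),f(u,164.5,72))
h=cv2.cvtColor(c['frame'],cv2.COLOR_RGB2HSV);m=cv2.inRange(h,np.array((100,100,40)),np.array((125,255,255)))
for v in(175,215):
    x=np.flatnonzero(m[v,150:360])+150;print('plate',f(x[0],v+.5,8),f(x[-1]+1,v+.5,8))
```

```text
(np.int32(4947), [251.4, 81.1], [213, 41, 78, 81]) [79.03 -0.18]
[ 52.14 -29.62] [ 48.45 -32.64]
[52.14 29.33] [48.44 32.34]
plate [ 28.91 -34.12] [28.9 34.9]
plate [  4.1  -34.06] [ 4.07 34.87]
```

Request:
{"name": "arm_command", "arguments": {"targets": [[0,0,-3,0,0],[1.5,-0.5,-3,0,0],[1.5,-0.5,-3,0,0],[1.5,-0.5,-1,0,0],[1.5,-0.5,0,0,0]]}}

```text
t: 10.25
eef_pos: [522.6, 19.3, 35.0]
tcp_rot: [3.141, -0.0, 1.482]
ft_force: [-5.9, 1.8, 18.1]
opening: 0.273
grip_force: 30.0
```

Run:
```python
from h import *
go(523.3,19.3,35,85)
c=cam('wrist');Ti=np.linalg.inv(tool())
f=lambda u,v,z:(Ti@np.append(onz(c,u,v,z),1))[:2].round(2)
b=blobs(c,(20,100,100),(35,255,255),100)[0];print(b,f(b[1][0]+.5,b[1][1]+.5,84))
```

```text
pos [522.6  19.3  35. ] yaw 84.93 -> shift [ 0.   0.7 -0. ] roll -0.07 F [-5.9  1.8 18.1] t 10.25
(np.int32(4882), [253.1, 86.4], [215, 47, 77, 80]) [77.33  0.37]
```

Centred to within about 1 mm: dot at 77.3 along the tool against saddle at about 77.5. Releasing.

Request:
{"name": "arm_command", "arguments": {"targets": [[0,0,-0.8,0,0.6],[0,0,-0.8,0,0.6],[0,0,-0.8,0,0.6],[0,0,-0.8,0,0.6],[0,0,-0.8,0,0.6]]}}

```text
t: 10.8
eef_pos: [522.7, 19.2, 35.3]
tcp_rot: [3.141, -0.0, 1.482]
ft_force: [-0.3, 0.3, -0.5]
opening: 0.589
grip_force: 0.0
```

Request:
{"name": "arm_command", "arguments": {"targets": [[0,0,-20,0,0.6],[0,0,-60,0,0.6],[0,0,-110,0,0.3],[-30,0,-120,0,0],[-70,0,-120,0,0]]}}

```text
t: 11.3
eef_pos: [517.3, -50.4, 157.8]
tcp_rot: [3.137, 0.0, 1.485]
ft_force: [-0.0, -0.3, 0.7]
opening: 0.401
grip_force: 0.0
```

Run:
```python
from h import *
T=cam('top');S=cam('scene');c=cam('wrist')
Ti=np.linalg.inv(tool())
b=[x for x in blobs(c,(20,100,100),(35,255,255),100) if x[1][1]<250];print([(x,onz(c,*x[1],84)) for x in b])
print([(k,onz(S,*k[1],82)) for k in blobs(S,(0,140,80),(6,255,255),30)])
w=c['frame'];save(c,'pics/w7.png')
go(510.6,-124.9,125,84.95)
print('paddle px scene',proj(S,[510.6,-124.9,108.5]));p=proj(S,[510.6,-124.9,108.5]).astype(int)
im=S['frame'];cv2.imwrite('pics/s7.png',cv2.resize(im[120:320,120:320],None,fx=3,fy=3)[:,:,::-1])
```

```text
[]
[((np.int32(277), [322.8, 210.4], [311, 197, 25, 28]), array([778.42549661,  81.75139225,  82.        ]))]
pos [516.3 -52.  155.5] yaw 84.75 -> shift [-73.1   1.   30.5] roll -0.2 F [0.3 0.4 0.8] t 11.45
paddle px scene [181.96412674 213.77550771]
```

View pics/s7.png

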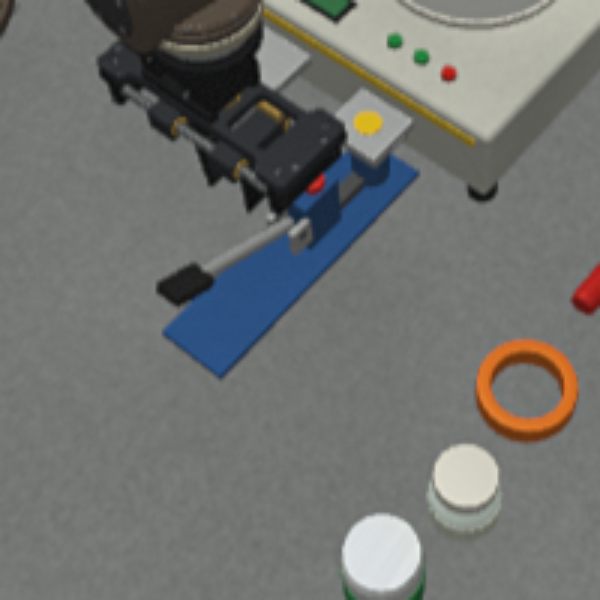

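The jack stands on the bench with its saddle under the dotted lug. The paddle is at scene (181.7,214.7), against a predicted (182,213.8). I'll move over the paddle.

Request:
{"name": "arm_command", "arguments": {"targets": [[-30,1,0,0,0],[-60,1,0,0,0],[-75,1,10,0,0],[-75,1,25,0,0],[-75,1,34,0,0]]}}

```text
t: 11.95
eef_pos: [510.2, -124.8, 119.6]
tcp_rot: [-3.14, -0.001, 1.481]
ft_force: [0.4, 1.0, 0.3]
opening: 0.006
grip_force: 0.0
```

Run:
```python
from h import *
go(510.6,-124.9,115,84.95)
for a in (.42,.3,.2,.1,0,-.13):
    x=-35-125*np.cos(a)+6*np.sin(a);z=52+125*np.sin(a)+6*np.cos(a);print(a,round(x,1),round(z,1))
```

```text
pos [ 510.2 -124.8  119.6] yaw 84.88 -> shift [-0.1  0.4  4.6] roll -0.07 F [0.4 1.  0.3] t 11.95
0.42 -146.7 108.4
0.3 -152.6 94.7
0.2 -156.3 82.7
0.1 -158.8 70.4
0 -160.0 58.0
-0.13 -159.7 41.7
```

Request:
{"name": "arm_command", "arguments": {"targets": [[0,0,8,0,0],[-2,0,16,0,0],[-5,0,24,0,0],[-8,0,32,0,0],[-10,0,40,0,0]]}}

```text
t: 12.45
eef_pos: [509.9, -135.3, 80.7]
tcp_rot: [3.141, -0.0, 1.482]
ft_force: [0.2, 2.9, 1.8]
opening: 0.006
grip_force: 1.4
```

Request:
{"name": "arm_command", "arguments": {"targets": [[-1,0,8,0,0],[-2,0,16,0,0],[-3,0,24,0,0],[-3,0,32,0,0],[-3,0,35,0,0]]}}

```text
t: 12.95
eef_pos: [509.6, -138.2, 46.0]
tcp_rot: [3.141, -0.0, 1.482]
ft_force: [-1.7, 4.4, 10.2]
opening: 0.005
grip_force: 5.2
```

Request:
{"name": "arm_command", "arguments": {"targets": [[0,0,1,0,0],[0,0,2,0,0],[0,0,3,0,0],[0,0,3,0,0]]}}

```text
t: 13.35
eef_pos: [509.6, -138.0, 43.4]
tcp_rot: [3.141, -0.0, 1.482]
ft_force: [-1.2, 4.7, 10.9]
opening: 0.004
grip_force: 4.9
```

Request:
{"name": "arm_command", "arguments": {"targets": [[0,0,1,0,0],[0,0,2,0,0],[0,0,2,0,0]]}}

```text
t: 13.65
eef_pos: [509.7, -138.0, 42.1]
tcp_rot: [3.141, -0.0, 1.482]
ft_force: [-2.6, 7.2, 20.1]
opening: 0.004
grip_force: 9.3
```

Request:
{"name": "arm_command", "arguments": {"targets": [[0,0,0.5,0,0],[0,0,1,0,0],[0,0,1,0,0]]}}

```text
t: 13.95
eef_pos: [509.8, -137.9, 41.6]
tcp_rot: [3.14, -0.0, 1.482]
ft_force: [-4.6, 7.2, 26.6]
opening: 0.009
grip_force: 12.6
```

```bash
cat > tilt.py <<'E'
from h import *
go(510.6,-124.9,115,84.95)
T=cam('top');S=cam('scene')
f=lambda c:[x[1] for x in blobs(c,(22,120,120),(35,255,255),25) if x[2][2]<15]
a,b=f(T),f(S);print(a,b)
print(two(T,a[-1],S,b[-1]) if a and b else '')
for z in(84,97):print(z,proj(S,[530,96,z]).round(1))
E
python3 tilt.py
```

```text
pos [ 509.8 -137.9   41.6] yaw 84.91 -> shift [ 13.1  -0.2 -73.4] roll -0.04 F [-4.6  7.2 26.6] t 13.95
[[229.1, 205.1]] [[243.0, 156.2]]
(array([531.01561627,  99.49652099, 103.37017201]), np.float64(1.4415869610620249))
84 [242.4 161.4]
97 [242.3 158.4]
```

It's at its stop: force rises stiffly and the dot is up about 14 mm. Letting the handle come up fully.

Request:
{"name": "arm_command", "arguments": {"targets": [[0,0,-8,0,0],[1,0,-16,0,0],[2,0,-24,0,0],[3,0,-32,0,0],[4,0,-40,0,0]]}}

```text
t: 14.55
eef_pos: [510.1, -134.8, 80.7]
tcp_rot: [3.141, 0.001, 1.482]
ft_force: [-0.1, 0.3, 1.8]
opening: 0.001
grip_force: 0.8
```

Request:
{"name": "arm_command", "arguments": {"targets": [[3,0,-8,0,0],[5,0,-16,0,0],[8,0,-24,0,0],[10,0,-32,0,0],[10,0,-45,0,0]]}}

```text
t: 15.05
eef_pos: [510.4, -123.8, 125.4]
tcp_rot: [-3.14, -0.0, 1.482]
ft_force: [-0.4, 0.1, 0.2]
opening: 0.005
grip_force: 0.0
```

Request:
{"name": "arm_command", "arguments": {"targets": [[0,0,0,0,0],[0,0,0,0,0],[0,0,0,0,0],[0,0,0,0,0],[0,0,0,0,0]]}}

```text
t: 15.55
eef_pos: [510.7, -124.3, 124.9]
tcp_rot: [-3.141, -0.0, 1.482]
ft_force: [1.0, -0.3, 0.6]
opening: 0.002
grip_force: 0.0
```

```bash
cat >> tilt.py <<'E'
cv2.imwrite('pics/s8.png',cv2.resize(S['frame'][120:280,130:290],(640,640))[:,:,::-1])
E
python3 tilt.py
```

```text
pos [ 510.7 -124.3  124.9] yaw 84.91 -> shift [-0.6  0.   9.9] roll -0.04 F [ 1.  -0.3  0.6] t 15.55
[[230.8, 205.5]] [[242.0, 160.6]]
(array([530.34108562,  95.34100309,  88.66819301]), np.float64(1.80592225246314))
84 [242.4 161.4]
97 [242.3 158.4]
```

View pics/s8.png

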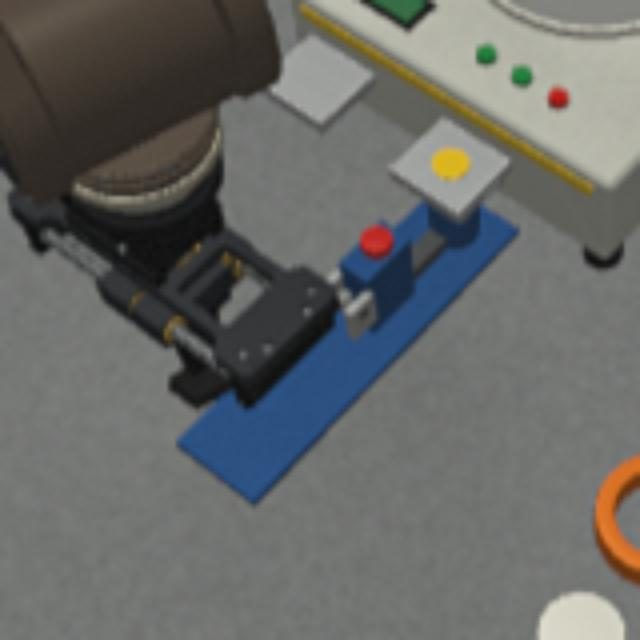

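The tester is back down (dot at its rest pixel), the paddle is up and the jack is in place. Next is the second stroke.

Request:
{"name": "arm_command", "arguments": {"targets": [[0,0,10,0,0],[0,0,20,0,0],[-3,0,28,0,0],[-6,0,36,0,0],[-9,0,44,0,0]]}}

```text
t: 16.15
eef_pos: [509.8, -133.3, 80.4]
tcp_rot: [-3.141, -0.001, 1.482]
ft_force: [-0.5, 3.0, 2.4]
opening: 0.007
grip_force: 1.5
```

Request:
{"name": "arm_command", "arguments": {"targets": [[-1,0,8,0,0],[-3,0,16,0,0],[-4,0,24,0,0],[-4,0,32,0,0],[-4,0,38,0,0]]}}

```text
t: 16.65
eef_pos: [509.5, -136.9, 43.0]
tcp_rot: [-3.141, -0.001, 1.482]
ft_force: [0.1, 5.3, 11.8]
opening: 0.002
grip_force: 5.5
```

Request:
{"name": "arm_command", "arguments": {"targets": [[0,0,1,0,0],[0,0,2,0,0],[0,0,2,0,0]]}}

```text
t: 16.95
eef_pos: [509.6, -136.9, 42.0]
tcp_rot: [3.141, -0.001, 1.482]
ft_force: [-3.1, 7.2, 22.2]
opening: 0.004
grip_force: 10.5
```

Request:
{"name": "arm_command", "arguments": {"targets": [[0,0,0.6,0,0],[0,0,1.2,0,0],[0,0,1.2,0,0],[0,0,1.2,0,0],[0,0,1.2,0,0]]}}

```text
t: 17.45
eef_pos: [509.6, -136.8, 41.5]
tcp_rot: [3.141, -0.0, 1.482]
ft_force: [-4.4, 8.7, 29.8]
opening: 0.003
grip_force: 14.4
```

```bash
python3 tilt.py; python3 -c "
from h import *
s=env.state();print(s['ft_force'],s['grip_force'])"
```

```text
pos [ 509.6 -136.8   41.5] yaw 84.9 -> shift [ 12.   -0.  -73.5] roll -0.05 F [-4.4  8.7 29.8] t 17.45
[[229.1, 205.1]] [[243.0, 156.2]]
(array([531.01561627,  99.49652099, 103.37017201]), np.float64(1.4415869610620249))
84 [242.4 161.4]
97 [242.3 158.4]
[-4.41728133 10.15327116 30.4414866 ] 14.382674109656364
```

The handle is held at its stop with about 30 N and the edge is up about 14 mm. Handing in.

```bash
python3 -c "
from cell import env
print(env.job_done())"
```

```text
the job is handed in; nothing more can be done
None
```

I pressed the cap home, set the jack's saddle under the dotted lug to within about 1 mm, pumped it once fully down and up, and handed the job in at about 17.5 s with the fingers holding the handle at its stop and the tester's edge about 14 mm up; the judge's result was not shown.

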